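# Switch on the lighting of the presentation model

### The arm

A 7-joint arm with a two-finger parallel gripper is mounted at the origin on the work surface. World frame = base frame: x ahead of the robot, y to its left, z up, the work surface at z = 0. Lengths are in m, angles in rad, forces in N, time in s.
With the tool pointing down it reaches from about 0.4 to 0.875 m from the base axis. Payload 19.3 kg.
Tool frame: the origin (TCP) lies midway between the tips of the shut fingers; the grasp point (between the pads) lies 19 mm behind it (bot.grip_point_offset is the distance from the TCP to the grasp point, in m); z points along the fingers, y is the direction in which the jaws open and shut (so a half turn about z gives the same grasp; the last joint's range is limited). The gripper opens to 85 mm and grips with 20 to 120 N. Pads are 22 mm wide; open, the fingers measure 114 mm over their backs; the gripper's body (76 mm by 85 mm) begins 54 mm behind the grasp point. The pads swing forward as they close: fully open they stand 13 mm farther back than shut.
Start: joints at [1.272, 0.521, -0.036, 1.599, 0.021, 1.021, -0.113], TCP at [0.142, -0.609, 0.231] pointing down, gripper open.
Joint ranges: [-2.91, 2.91], [-0.3, 2.13], [-1.5, 1.42], [0.17, 2.43], [-1.26, 4.41], [0.16, 1.93], [-2.52, 2.52]. Speed limits (rad/s): [1.89, 1.89, 2.39, 2.39, 3.01, 3.01, 3.01].

### API

Orientations are given as [roll, pitch, yaw] about the fixed x, y, z axes, in that order (R = Rz(yaw) Ry(pitch) Rx(roll)).
In Python, from workcell import bot, viewer, workorder gives the robot as it stands.
- The arm moves only by the tool move_arm, never from a script. Its argument "plan" is a list of rows, each a list of 6 numbers: the shift along the tool's x, y, z scaled (see below), then the turn, a rotation vector about the tool's x, y, z scaled (see below). A call has 1 to 5 rows; each row shifts and turns the commanded pose from where the row before left it, along the tool's axes as they then stand; what a row does not reach is not made up. The controller multiplies each number of a shift by 0.025 m and each number of a turn by pi rad. A row lasts 1/10 s, in which the tool goes at most 50 mm and 8.59 degrees, less where a joint would pass 70% of its speed; a pose out of reach is approached as far as the arm can. A call with a number of a shift or a turn outside -1 to 1 is refused whole. A call with a gripper value outside its range is refused whole. "claw" is the closure, from -1 (fully open) to 1 (shut), so that 0 is half open, set as the call begins (left out, the last holds). The fingers move at their own pace and stop on an object; "force" is the grip in N (left out, the last holds). Time passes only in rows, so rows that do not move let the fingers close. It gives the time, the measured TCP pose, the force and the opening at its end, in the units of the state.
- bot.observe(): the state, without advancing time (a new reading comes with each control period).
- viewer.grab_frame(name): name is "scene" or "top" or "wrist"; returns the picture (420x560x3 uint8, red, green, blue); there is no depth.
- viewer.camera_info(name): a dict with "K" (3x3 intrinsics, pixels), "R" (3x3) and "t" (3): a world point X has camera coordinates R X + t. Camera axes: x right, y down, z forward; pixel columns grow to the right and rows downward; lengths in m; the calibration is good to about 2 mm. A picture is of the moment at which its call begins: read the wrist's pose just before it. camera_info takes no time and is no camera call; for the wrist camera it gives the pose at the moment of the call.
- workorder.job_done(): hands the job in, once; it reports no verdict.
The state is a dict: "clock": time; "qpos": joint angles; "qd": joint speeds; "joint_efforts": joint torques, N m; "position": TCP position; "tool_rot": TCP orientation; "force": force on the tool from outside, world axes, zero at the start; "moment": the same for the moment, N m; "grip_width": finger opening in m.
Only numpy, scipy, OpenCV 4.12 (cv2) and the standard library are available. Lean on these libraries where they do the work, as an engineer would, in place of code of your own. Each camera call takes 0.05 s, during which the arm holds its last target.

### The job

Bring up the lighting of the architectural model with the switch blocks on the desk, only pressing down from above with the closed fingertips: first tip the rocker fully over by pressing its raised half, then press the large round button fully down so that it stays down, and last press the long bar key fully down and let it spring back up. Do not press the small round button. Do not lift, tip or push about the blocks, and leave the tape roll, clip, model house and glue jar where they are.

Things in the scene. Friction and masses are not known exactly. Their poses are not given: they have to be found in the camera images.
- rocker_block: aluminium switch block 92 (x) x 62 (y) x 34 mm high carrying the black rocker, lying loose (about 0.45 kg, rubber foot) on the desk. Origin at the centre of its underside, z up. The rocker pivots about a line along the block's y axis, 40 mm above the desk. Any yaw.
- rocker (a joint): rad: angle of the rocker, a black paddle 64 (along the block's x) x 38 x 12 mm thick. -0.26 to -0.24 = start: the half towards the block's +x is raised (edge about 54 mm above the desk), the other half is down; +0.26 = tipped over. It is stiff and stays at whatever angle it is left, so it must be pushed all the way; about 2.5 N on the middle of the raised half turns it.
- rocker_press (a point): point on the top surface of the raised half of the rocker, 22 mm from the pivot towards the block's +x, where a small grey dot is; press here straight down. At the start about 51 mm above the desk; it goes down about 11 mm to about 40 mm (still 6 mm above the housing).
- round_block: aluminium switch block 70 x 70 x 34 mm high with one large round black button (44 mm across), lying loose (about 0.45 kg, rubber foot) on the desk. Origin at the centre of its underside, z up.
- round_button (a joint): m: how far the large round button is pushed in: 0 = up, 0.007 = fully down. About 3 N pushes it; it stays down by itself (latching).
- round_top (a point): centre of the top face of the large round button; 46 mm above the desk when up, 39 mm when down
- bar_block: aluminium switch block 62 (x) x 112 (y) x 34 mm high with one long black bar key, lying loose (about 0.45 kg, rubber foot) on the desk. Origin at the centre of its underside, z up.
- bar_key (a joint): m: how far the long bar key is pushed in: 0 = up, 0.006 = fully down. Sprung: 1.5 N to start, about 4.5 N fully down; springs back up when released.
- bar_top (a point): centre of the top face of the bar key (26 x 90 mm, long side along its block's y); 46 mm above the desk when up, 40 mm when down
- small_block: aluminium switch block 70 x 70 x 34 mm high with one small round black button (20 mm across, top 46 mm above the desk), lying loose (about 0.45 kg, rubber foot) on the desk. Origin at the centre of its underside, z up. Not to be pressed.
- small_button (a joint): m: how far the small round button is pushed in: 0 = up, 0.006 = fully down; sprung. Must stay up.
- tape_roll: bystander: brown cardboard-coloured tape roll lying flat, 84 mm across, 24 mm high; origin at the centre of its underside
- model_house: bystander: small white stepped model house 60 x 50 x 55 mm high; origin at the centre of its underside
- binder_clip: bystander: black binder clip 26 x 42 x 18 mm high with wire loops reaching 50 mm to its +x; origin under its body's centre
- glue_jar: bystander: white glue jar with grey lid, 44 mm across, 75 mm high, standing; origin at the centre of its underside
Things that resemble listed ones, but are neither listed nor needed, are in the scene too. What is shaped like the rocker_block but blue, green or red is not meant.

How it is judged:
By the outcome, as a careful person would: the job done as asked, in the order asked, and still so for the second after the job is handed in, with the robot touching nothing.
It also fails if it takes over 43 s, if anything falls off the work surface, if the arm or the gripper's body presses on something with over 40 N, if the wrist force passes 120 N, or if a joint passes its speed limit or range.

## Working session

There is one attempt and no reset: what is moved stays moved. The work goes in short steps, Python scripts to look and compute and a tool call to move; the robot and the scene stay as the last step left them, time stands still between calls to the robot, and variables do not carry over. Pictures are saved under pics/ and viewed, and the job is handed in when it is done.

Besides the shell and the picture viewer there is one more tool, called after "Emit:" as name(argument=value, ...) on one line, values as JSON. move_arm: Moves the arm, as the interface text tells. Shifts and turns lie within -1 to 1; 1 stands for 0.025 m of shift or pi rad of turn. Its arguments: {"type":"object","properties":{"plan":{"type":"array","items":{"type":"array","items":{"type":"number"}}},"claw":{"type":"number"},"force":{"type":"number"}},"required":["plan"]}

```bash
mkdir -p pics; python3 - <<'E'
from workcell import bot, viewer
import cv2
o=bot.observe(); print({k:o[k] for k in('clock','position','tool_rot','force','grip_width')})
for n in('scene','top'):
    cv2.imwrite(f'pics/{n}0.png',viewer.grab_frame(n)[:,:,::-1])
    c=viewer.camera_info(n);print(n,c)
E
```

```text
{'clock': 0.0, 'position': array([ 0.14163283, -0.60839433,  0.23072817]), 'tool_rot': array([-3.14045101e+00,  7.79442668e-05,  2.28768113e-01]), 'force': array([ 0.13954554, -0.75828479,  0.07000152]), 'grip_width': 0.08540928875263258}
scene {'K': array([[436.98073289,   0.        , 284.1633815 ],
       [  0.        , 436.98073289, 216.01808323],
       [  0.        ,   0.        ,   1.        ]]), 'R': array([[ 0.17143493,  0.98514782,  0.00968687],
       [ 0.79372139, -0.13228497, -0.59372304],
       [-0.58362353,  0.10947355, -0.80461116]]), 't': array([-0.16455858, -0.35121712,  1.19783411])}
top {'K': array([[514.90344654,   0.        , 282.7701235 ],
       [  0.        , 514.90344654, 205.83140739],
       [  0.        ,   0.        ,   1.        ]]), 'R': array([[-0.02451594, -0.99969768, -0.00187679],
       [-0.98093173,  0.02441772, -0.19281263],
       [ 0.19280017, -0.00288598, -0.9812338 ]]), 't': array([0.06886379, 0.50198899, 1.14146964])}
```

View pics/scene0.png

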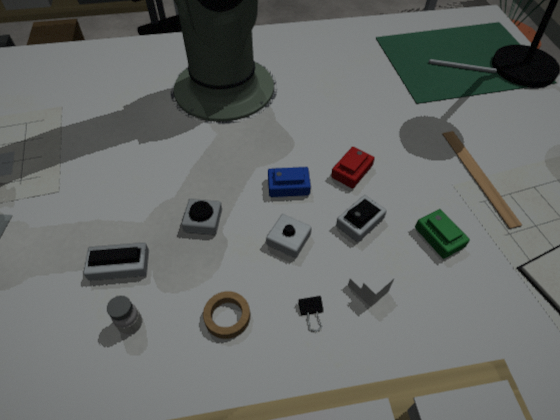

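View pics/top0.png

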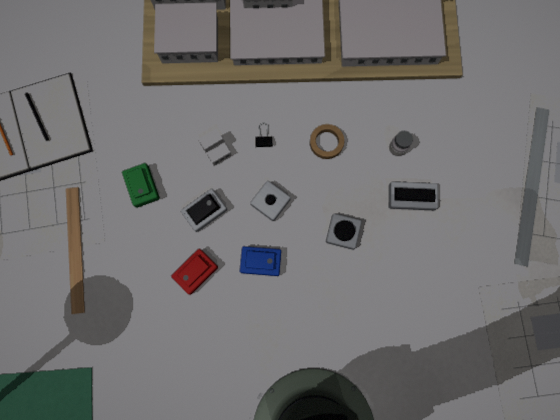

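The only grey aluminium rocker block is at top px (204,209). The blue (261,261), red (194,271) and green (141,185) ones are decoys. The large round button is at (344,231), the bar at (414,195), and the small button, which I must avoid, at (270,200). I'll confirm in enlarged crops.

```bash
python3 - <<'E'
import cv2,numpy as np
a=cv2.imread('pics/top0.png')
def c(x,y,w=25):return cv2.resize(a[y-w:y+w,x-w:x+w],(400,400),interpolation=cv2.INTER_CUBIC)
s=cv2.imread('pics/scene0.png')
d=cv2.resize(s[217-25:217+25,361-25:361+25],(400,400),interpolation=cv2.INTER_CUBIC)
cv2.imwrite('pics/crop0.png',cv2.resize(np.vstack([np.hstack([c(204,209),d]),np.hstack([c(344,231),c(414,195,30)])]),(600,600)))
E
```

```text
(no output)
```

View pics/crop0.png

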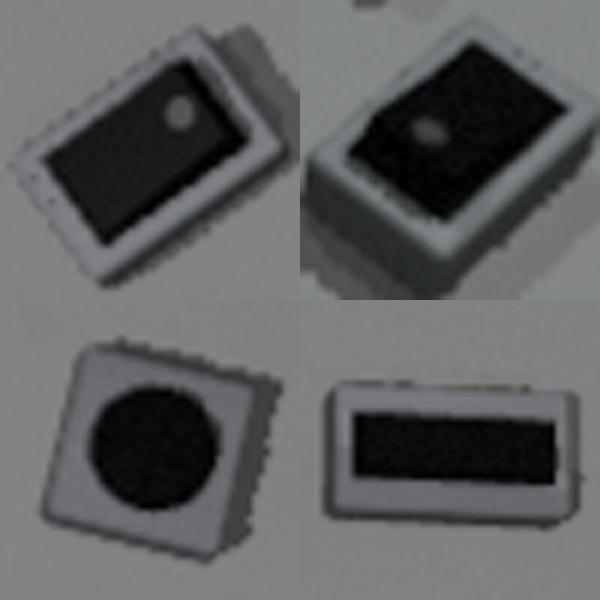

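Confirmed: the first crops show the grey rocker block with its dot on the raised half, at the upper right in the top view. Next I locate the three press points.

```bash
cat > h.py <<'E'
import numpy as np
from workcell import bot, viewer
def ray(n,u,v,z,c=None):
    c=c or viewer.camera_info(n);K,R,t=map(np.array,(c['K'],c['R'],c['t']))
    C=-R.T@t;d=R.T@np.linalg.inv(K)@[u,v,1];return C+d*(z-C[2])/d[2]
E
python3 - <<'E'
from h import *
import cv2
a=cv2.imread('pics/top0.png').max(2); s=cv2.imread('pics/scene0.png').max(2)
def cen(im,x,y,w):
    m=(im[y-w:y+w,x-w:x+w]<45).astype(np.uint8);n,l,st,ce=cv2.connectedComponentsWithStats(m)
    k=1+np.argmax(st[1:,4]);
    pts=np.argwhere(l==k)[:,::-1].astype(np.float32);return ce[k]+[x-w,y-w],st[k],cv2.minAreaRect(pts)
for nm,n,im,x,y,w in(('round','top',a,344,231,16),('bar','top',a,414,195,26),('round','scene',s,201,211,16),('bar','scene',s,115,256,30)):
    c,st,r=cen(im,x,y,w);print(nm,n,c,st,r[1:],ray(n,*c,.046 if nm=='bar' else .044))
print('dot',ray('top',209,202.4,.051),ray('scene',357.7,213.7,.051))
# rocker block bottom/top corners, top view (crop/6+offset), z .034
for p in((193,28),(282,150),(103,285),(15,160)): print(ray('top',179+p[0]/6,184+p[1]/6,.034))
for p in((330,390),(570,395),(570,520),(328,515)): print('bar',ray('top',384+(p[0]-300+300-300)/5,165+(p[1]-300)/5,.034))
o=bot.observe();print(o['tool_rot'],o['clock'])
E
```

```text
round top [344.29376855 230.25816024] [  6   6  21  20 337] ((19.0, 20.0), 90.0) [ 0.44375266 -0.08360528  0.044     ]
bar top [414.51612903 194.47580645] [  7  19  40  14 496] ((39.52787780761719, 12.292734146118164), 2.4895529747009277) [ 0.52339946 -0.25064852  0.046     ]
round scene [200.24547804 211.1627907 ] [  4   6  24  21 387] ((20.0, 23.0), 90.0) [ 0.44873006 -0.08521011  0.044     ]
bar scene [113.71801567 256.16710183] [  3  21  53  19 766] ((15.114277839660645, 53.14910888671875), 85.2363510131836) [ 0.53028516 -0.25184816  0.046     ]
dot [0.5154515  0.22671263 0.051     ] [0.51275463 0.22805944 0.051     ]
[0.5518953  0.22414008 0.034     ]
[0.50222142 0.18933346 0.034     ]
[0.45081005 0.25869594 0.034     ]
[0.50084248 0.29337552 0.034     ]
bar [ 0.55508776 -0.19804089  0.034     ]
bar [ 0.54983765 -0.31106876  0.034     ]
bar [ 0.48989462 -0.30610924  0.034     ]
bar [ 0.49508443 -0.19322088  0.034     ]
[-3.14058734e+00  6.84164711e-05  2.28833318e-01] 0.1
```

Emit:
move_arm(plan=[[1,-1,0,0,0,0],[1,-1,0,0,0,0],[1,-1,0,0,0,0],[1,-1,0,0,0,0],[1,-1,0,0,0,0]], claw=1, force=40)

```text
clock: 0.6
position: [0.2356, -0.4572, 0.2311]
tool_rot: [-3.141, 0.0, 0.229]
force: [1.8, -1.0, 0.6]
grip_width: 0.0123
```

Emit:
move_arm(plan=[[1,-1,0,0,0,0],[1,-1,0,0,0,0],[1,-1,0,0,0,0],[1,-1,0,0,0,0],[1,-1,0,0,0,0]])

```text
clock: 1.1
position: [0.329, -0.3072, 0.2312]
tool_rot: [-3.141, 0.0, 0.229]
force: [0.6, -0.5, -0.3]
grip_width: -0.0007
```

```bash
cat >> h.py <<'E'
def rows(tx,ty,tz,tyaw,n,start=None):
    o=bot.observe();p=np.array(o['position']);y=o['tool_rot'][2]
    if start is not None: p=np.array(start[:3]);y=start[3]
    dt=round(-(tyaw-y)/n/np.pi,4);d=(np.array([tx,ty,tz])-p)
    for i in range(n):
        rem=(np.array([tx,ty,tz])-p)/(n-i)
        X=np.array([np.cos(y),np.sin(y),0]);Y=np.array([np.sin(y),-np.cos(y),0])
        r=np.round([rem@X/.025,rem@Y/.025,-rem[2]/.025],2)
        print([*map(float,r),0,0,dt], '<<' if abs(r).max()>1 else '')
        p=p+.025*(r[0]*X+r[1]*Y)-[0,0,.025*r[2]];y-=dt*np.pi
        if i%5==4:print()
E
python3 -c "
from h import *
rows(.515,.226,.12,2.217,25)"
```

```text
[0.48, -0.76, 0.18, 0, 0, np.float64(-0.0253)] 
[0.54, -0.72, 0.18, 0, 0, np.float64(-0.0253)] 
[0.6, -0.68, 0.18, 0, 0, np.float64(-0.0253)] 
[0.65, -0.63, 0.18, 0, 0, np.float64(-0.0253)] 
[0.7, -0.57, 0.18, 0, 0, np.float64(-0.0253)] 

[0.74, -0.52, 0.18, 0, 0, np.float64(-0.0253)] 
[0.78, -0.46, 0.18, 0, 0, np.float64(-0.0253)] 
[0.81, -0.39, 0.18, 0, 0, np.float64(-0.0253)] 
[0.84, -0.33, 0.18, 0, 0, np.float64(-0.0253)] 
[0.87, -0.26, 0.18, 0, 0, np.float64(-0.0253)] 

[0.88, -0.19, 0.18, 0, 0, np.float64(-0.0253)] 
[0.9, -0.12, 0.18, 0, 0, np.float64(-0.0253)] 
[0.9, -0.05, 0.18, 0, 0, np.float64(-0.0253)] 
[0.9, 0.03, 0.18, 0, 0, np.float64(-0.0253)] 
[0.9, 0.1, 0.18, 0, 0, np.float64(-0.0253)] 

[0.89, 0.17, 0.17, 0, 0, np.float64(-0.0253)] 
[0.87, 0.24, 0.18, 0, 0, np.float64(-0.0253)] 
[0.85, 0.3, 0.17, 0, 0, np.float64(-0.0253)] 
[0.82, 0.37, 0.18, 0, 0, np.float64(-0.0253)] 
[0.79, 0.44, 0.17, 0, 0, np.float64(-0.0253)] 

[0.76, 0.5, 0.18, 0, 0, np.float64(-0.0253)] 
[0.71, 0.56, 0.17, 0, 0, np.float64(-0.0253)] 
[0.67, 0.61, 0.18, 0, 0, np.float64(-0.0253)] 
[0.62, 0.66, 0.17, 0, 0, np.float64(-0.0253)] 
[0.56, 0.71, 0.18, 0, 0, np.float64(-0.0253)]
```

Emit:
move_arm(plan=[[0.48,-0.76,0.18,0,0,-0.0253],[0.54,-0.72,0.18,0,0,-0.0253],[0.6,-0.68,0.18,0,0,-0.0253],[0.65,-0.63,0.18,0,0,-0.0253],[0.7,-0.57,0.18,0,0,-0.0253]])

```text
clock: 1.6
position: [0.366, -0.2006, 0.2084]
tool_rot: [-3.141, 0.0, 0.632]
force: [0.0, 0.2, -0.4]
grip_width: 0.0001
```

Emit:
move_arm(plan=[[0.74,-0.52,0.18,0,0,-0.0253],[0.78,-0.46,0.18,0,0,-0.0253],[0.81,-0.39,0.18,0,0,-0.0253],[0.84,-0.33,0.18,0,0,-0.0253],[0.87,-0.26,0.18,0,0,-0.0253]])

```text
clock: 2.1
position: [0.403, -0.0936, 0.1859]
tool_rot: [-3.142, -0.0, 1.03]
force: [0.3, -0.1, -0.6]
grip_width: -0.0002
```

Emit:
move_arm(plan=[[0.88,-0.19,0.18,0,0,-0.0253],[0.9,-0.12,0.18,0,0,-0.0253],[0.9,-0.05,0.18,0,0,-0.0253],[0.9,0.03,0.18,0,0,-0.0253],[0.9,0.1,0.18,0,0,-0.0253]])

```text
clock: 2.6
position: [0.4402, 0.0131, 0.1634]
tool_rot: [-3.142, -0.0, 1.428]
force: [0.2, 0.3, -0.9]
grip_width: 0.0
```

Emit:
move_arm(plan=[[0.89,0.17,0.17,0,0,-0.0253],[0.87,0.24,0.18,0,0,-0.0253],[0.85,0.3,0.17,0,0,-0.0253],[0.82,0.37,0.18,0,0,-0.0253],[0.79,0.44,0.17,0,0,-0.0253]])

```text
clock: 3.1
position: [0.4772, 0.1196, 0.1416]
tool_rot: [-3.141, -0.001, 1.825]
force: [-0.4, -0.4, -0.5]
grip_width: 0.0001
```

Emit:
move_arm(plan=[[0.76,0.5,0.18,0,0,-0.0253],[0.71,0.56,0.17,0,0,-0.0253],[0.67,0.61,0.18,0,0,-0.0253],[0.62,0.66,0.17,0,0,-0.0253],[0.56,0.71,0.18,0,0,-0.0253]])

```text
clock: 3.6
position: [0.5143, 0.2266, 0.1196]
tool_rot: [3.141, -0.001, 2.222]
force: [0.3, -0.7, -0.2]
grip_width: 0.0002
```

```bash
python3 - <<'E'
from h import *
import cv2
o=bot.observe();print(o['position'],o['tool_rot'],o['clock'],o['force'])
c=viewer.camera_info('wrist');f=viewer.grab_frame('wrist')
cv2.imwrite('pics/w1.png',f[:,:,::-1]);np.save('w1.npy',c,allow_pickle=True);print(c)
K,R,t=c['K'],c['R'],c['t']
q=K@(R@np.array([.515,.226,.051])+t);print(q/q[2])
E
```

```text
[0.51428973 0.22660886 0.11957332] [ 3.14145528e+00 -6.58684541e-04  2.22214801e+00] 3.6 [ 0.31032334 -0.74145887 -0.16588451]
{'K': array([[324.32424776,   0.        , 281.60627468],
       [  0.        , 324.32424776, 218.40461553],
       [  0.        ,   0.        ,   1.        ]]), 'R': array([[ 7.95326380e-01,  6.06181066e-01,  6.81831969e-04],
       [ 5.78759355e-01, -7.59681854e-01,  2.96514907e-01],
       [ 1.80259698e-01, -2.35431511e-01, -9.55027981e-01]]), 't': array([-0.5456309 , -0.13201042,  0.23345964])}
[283.04285521 232.1142164    1.        ]
```

View pics/w1.png

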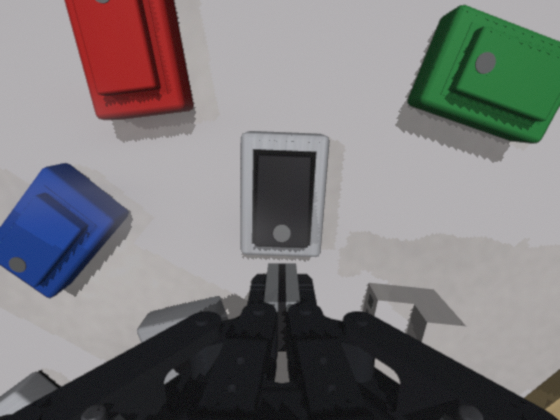

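The wrist view puts the dot at (282,232), against a predicted (283,232). The tool is aligned, so I press.

Emit:
move_arm(plan=[[0,0,0.6,0,0,0],[0,0,0.6,0,0,0],[0,0,0.6,0,0,0],[0,0,0.5,0,0,0],[0,0,0.1,0,0,0]])

```text
clock: 4.15
position: [0.5138, 0.2241, 0.0582]
tool_rot: [-3.139, -0.0, 2.216]
force: [0.4, -0.2, 0.1]
grip_width: 0.0003
```

Emit:
move_arm(plan=[[0,0,0.08,0,0,0],[0,0,0.08,0,0,0],[0,0,0.08,0,0,0],[0,0,0.08,0,0,0],[0,0,0.08,0,0,0]])

```text
clock: 4.65
position: [0.515, 0.2246, 0.0502]
tool_rot: [3.141, 0.0, 2.215]
force: [0.9, -0.5, 2.2]
grip_width: 0.0001
```

Emit:
move_arm(plan=[[0,0,0.06,0,0,0],[0,0,0.06,0,0,0],[0,0,0.06,0,0,0],[0,0,0,0,0,0]])

```text
clock: 5.05
position: [0.5147, 0.2246, 0.0455]
tool_rot: [3.142, 0.0, 2.216]
force: [1.1, -1.3, 1.1]
grip_width: -0.0
```

Emit:
move_arm(plan=[[0,0,0.04,0,0,0],[0,0,0.04,0,0,0],[0,0,0,0,0,0]])

```text
clock: 5.35
position: [0.5149, 0.2243, 0.0436]
tool_rot: [3.142, 0.001, 2.215]
force: [2.4, -3.7, 3.9]
grip_width: 0.0003
```

Emit:
move_arm(plan=[[0,0,0.04,0,0,0],[0,0,0,0,0,0]])

```text
clock: 5.55
position: [0.515, 0.2242, 0.0426]
tool_rot: [-3.142, 0.001, 2.215]
force: [3.0, -3.9, 5.5]
grip_width: -0.0001
```

Emit:
move_arm(plan=[[0,0,0.04,0,0,0],[0,0,0,0,0,0]])

```text
clock: 5.75
position: [0.5151, 0.2242, 0.0419]
tool_rot: [3.141, 0.001, 2.215]
force: [2.5, -6.6, 12.8]
grip_width: -0.0002
```

Emit:
move_arm(plan=[[0,0,0.03,0,0,0],[0,0,0,0,0,0]])

```text
clock: 5.95
position: [0.5152, 0.2243, 0.0416]
tool_rot: [3.141, 0.001, 2.215]
force: [-0.6, -8.8, 21.0]
grip_width: 0.0002
```

Hard stop reached: 21 N, and only 0.3 mm of travel for 0.75 mm commanded. I go back up and look.

Emit:
move_arm(plan=[[0,0,-0.2,0,0,0],[0,0,-0.6,0,0,0],[0,0,-0.8,0,0,0],[0,0,-0.8,0,0,0],[0,0,-0.7,0,0,0]])

```text
clock: 6.45
position: [0.5143, 0.2252, 0.12]
tool_rot: [3.141, -0.001, 2.216]
force: [0.9, -0.1, 0.1]
grip_width: 0.0002
```

```bash
python3 - <<'E'
from h import *
import cv2
o=bot.observe();print(o['position'],o['tool_rot'],o['clock'],o['force'])
f=viewer.grab_frame('wrist')[:,:,::-1];s=viewer.grab_frame('scene')[:,:,::-1]
cv2.imwrite('pics/w2.png',np.hstack([cv2.resize(f[90:290,190:390],(400,400)),cv2.resize(s[182:252,326:396],(400,400),interpolation=2)]))
rows(.445,-.084,.10,1.38,20)
E
```

```text
[0.5143309  0.22519955 0.11999064] [ 3.14111234e+00 -5.17220142e-04  2.21633401e+00] 6.45 [ 0.91104499 -0.11654378  0.10170323]
[-0.41, -0.48, 0.04, 0, 0, np.float64(0.0133)] 
[-0.43, -0.47, 0.04, 0, 0, np.float64(0.0133)] 
[-0.45, -0.45, 0.04, 0, 0, np.float64(0.0133)] 
[-0.47, -0.43, 0.04, 0, 0, np.float64(0.0133)] 
[-0.48, -0.41, 0.04, 0, 0, np.float64(0.0133)] 

[-0.5, -0.39, 0.04, 0, 0, np.float64(0.0133)] 
[-0.52, -0.37, 0.04, 0, 0, np.float64(0.0133)] 
[-0.53, -0.35, 0.04, 0, 0, np.float64(0.0133)] 
[-0.55, -0.32, 0.04, 0, 0, np.float64(0.0133)] 
[-0.56, -0.3, 0.04, 0, 0, np.float64(0.0133)] 

[-0.57, -0.28, 0.04, 0, 0, np.float64(0.0133)] 
[-0.58, -0.25, 0.04, 0, 0, np.float64(0.0133)] 
[-0.59, -0.23, 0.04, 0, 0, np.float64(0.0133)] 
[-0.6, -0.2, 0.05, 0, 0, np.float64(0.0133)] 
[-0.61, -0.18, 0.04, 0, 0, np.float64(0.0133)] 

[-0.62, -0.15, 0.05, 0, 0, np.float64(0.0133)] 
[-0.62, -0.12, 0.04, 0, 0, np.float64(0.0133)] 
[-0.63, -0.1, 0.05, 0, 0, np.float64(0.0133)] 
[-0.63, -0.07, 0.04, 0, 0, np.float64(0.0133)] 
[-0.64, -0.05, 0.05, 0, 0, np.float64(0.0133)]
```

View pics/w2.png

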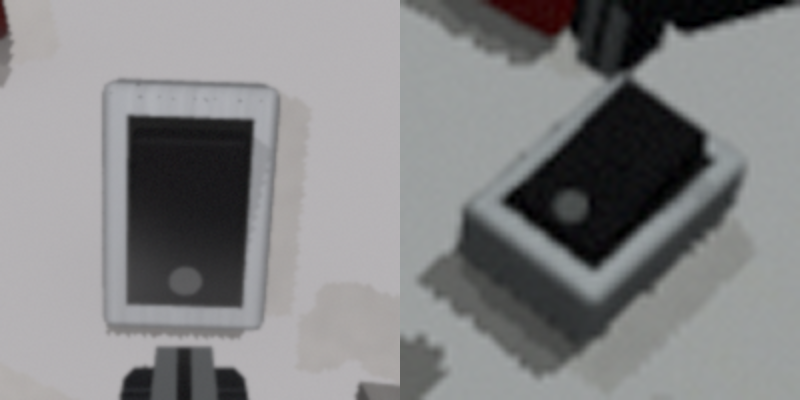

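```bash
python3 - <<'E'
from h import *
import cv2
c0=np.load('w1.npy',allow_pickle=True).item();c1=viewer.camera_info('wrist')
def pr(c,X):
    q=np.array(c['K'])@(np.array(c['R'])@X+c['t']);return q[:2]/q[2]
ax=np.array([np.cos(2.217+np.pi),np.sin(2.217+np.pi),0]);Z=np.array([0,0,1.])
def pt(B,r,th):  # th>0 lowers +x
    u=ax*np.cos(th)-Z*np.sin(th);n=Z*np.cos(th)+ax*np.sin(th)
    return B+.04*Z+r*u+.006*n
d0=ray('w',282,232.5,.0515,c0);B=d0-pt(np.zeros(3),.022,-.25);B[2]=0;print(B)
print(pr(c0,pt(B,.022,-.25)))
for th in(-.25,0,.15,.2,.23,.26):print(th,*[pr(c1,pt(B,r,th)).round(1) for r in(.022,.032,-.032)])
E
```

```text
[0.50254653 0.24131272 0.        ]
[281.99935097 232.38084798]
-0.25 [281.4 229.7] [281.4 244. ] [281.2 151.2]
0 [281.4 230.1] [281.4 243.2] [281.3 153.1]
0.15 [281.4 229.4] [281.4 241.5] [281.3 155.9]
0.2 [281.4 229.1] [281.4 240.7] [281.3 157. ]
0.23 [281.4 228.8] [281.4 240.2] [281.3 157.8]
0.26 [281.4 228.5] [281.4 239.6] [281.3 158.6]
```

The rocker is tipped over, with its far end now up and the block unmoved. Now the round button.

Emit:
move_arm(plan=[[-0.41,-0.48,0.04,0,0,0.0133],[-0.43,-0.47,0.04,0,0,0.0133],[-0.45,-0.45,0.04,0,0,0.0133],[-0.47,-0.43,0.04,0,0,0.0133],[-0.48,-0.41,0.04,0,0,0.0133]])

```text
clock: 7.05
position: [0.4965, 0.1457, 0.1131]
tool_rot: [-3.141, 0.0, 2.003]
force: [0.3, 1.1, -0.2]
grip_width: 0.0003
```

Emit:
move_arm(plan=[[-0.5,-0.39,0.04,0,0,0.0133],[-0.52,-0.37,0.04,0,0,0.0133],[-0.53,-0.35,0.04,0,0,0.0133],[-0.55,-0.32,0.04,0,0,0.0133],[-0.56,-0.3,0.04,0,0,0.0133]])

```text
clock: 7.55
position: [0.479, 0.0687, 0.1083]
tool_rot: [3.141, -0.0, 1.795]
force: [-0.6, 0.8, -0.5]
grip_width: 0.0001
```

Emit:
move_arm(plan=[[-0.57,-0.28,0.04,0,0,0.0133],[-0.58,-0.25,0.04,0,0,0.0133],[-0.59,-0.23,0.04,0,0,0.0133],[-0.6,-0.2,0.05,0,0,0.0133],[-0.61,-0.18,0.04,0,0,0.0133]])

```text
clock: 8.05
position: [0.4613, -0.0086, 0.103]
tool_rot: [3.142, -0.0, 1.586]
force: [0.5, 0.3, -1.0]
grip_width: 0.0001
```

Emit:
move_arm(plan=[[-0.62,-0.15,0.05,0,0,0.0133],[-0.62,-0.12,0.04,0,0,0.0133],[-0.63,-0.1,0.05,0,0,0.0133],[-0.63,-0.07,0.04,0,0,0.0133],[-0.64,-0.05,0.05,0,0,0.0133]])

```text
clock: 8.55
position: [0.4439, -0.0862, 0.0972]
tool_rot: [3.142, -0.0, 1.377]
force: [-0.4, 0.0, -0.2]
grip_width: -0.0
```

```bash
python3 - <<'E'
from h import *
import cv2
o=bot.observe();print(o['position'],o['tool_rot'],o['clock'],o['force'])
c=viewer.camera_info('wrist');f=viewer.grab_frame('wrist')
cv2.imwrite('pics/w3.png',f[:,:,::-1]);np.save('w3.npy',c,allow_pickle=True)
K,R,t=c['K'],c['R'],c['t']
q=K@(R@np.array([.445,-.084,.046])+t);print(q/q[2])
E
```

```text
[ 0.44393387 -0.08622732  0.09722177] [ 3.14156225e+00 -2.97267975e-05  1.37666739e+00] 8.55 [-0.42708472  0.00667007 -0.22692496]
[282.02285492 236.0490201    1.        ]
```

View pics/w3.png

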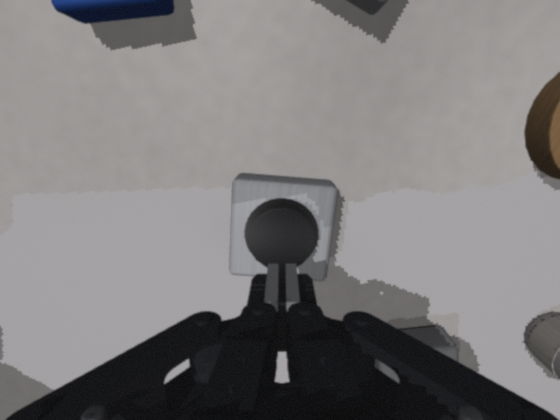

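The button centre is at (282,233), 3 px from the prediction. I correct by 3 mm while descending.

Emit:
move_arm(plan=[[0.12,0,0.5,0,0,0],[0,0,0.6,0,0,0],[0,0,0.5,0,0,0],[0,0,0.2,0,0,0],[0,0,0.08,0,0,0]])

```text
clock: 9.1
position: [0.4446, -0.0814, 0.0495]
tool_rot: [-3.14, -0.0, 1.381]
force: [0.0, 0.5, -0.6]
grip_width: -0.0002
```

Emit:
move_arm(plan=[[0,0,0.08,0,0,0],[0,0,0.06,0,0,0],[0,0,0.06,0,0,0],[0,0,0.06,0,0,0],[0,0,0,0,0,0]])

```text
clock: 9.6
position: [0.4449, -0.082, 0.0438]
tool_rot: [3.141, -0.0, 1.38]
force: [0.3, -1.1, -0.4]
grip_width: 0.0003
```

Emit:
move_arm(plan=[[0,0,0.05,0,0,0],[0,0,0.05,0,0,0],[0,0,0,0,0,0]])

```text
clock: 9.9
position: [0.4448, -0.082, 0.0412]
tool_rot: [-3.142, -0.0, 1.38]
force: [-0.0, 0.3, 0.0]
grip_width: -0.0002
```

Emit:
move_arm(plan=[[0,0,0.04,0,0,0],[0,0,0,0,0,0]])

```text
clock: 10.1
position: [0.4447, -0.082, 0.0402]
tool_rot: [-3.141, -0.0, 1.38]
force: [0.9, -0.3, 0.7]
grip_width: 0.0
```

```bash
python3 - <<'E'
from h import *
import cv2
f=viewer.grab_frame('wrist')[:,:,::-1];s=viewer.grab_frame('scene')[:,:,::-1]
cv2.imwrite('pics/w4.png',np.hstack([cv2.resize(f[150:350,180:380],(400,400)),cv2.resize(s[170:250,160:240],(400,400),interpolation=2)]))
E
```

```text
(no output)
```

View pics/w4.png

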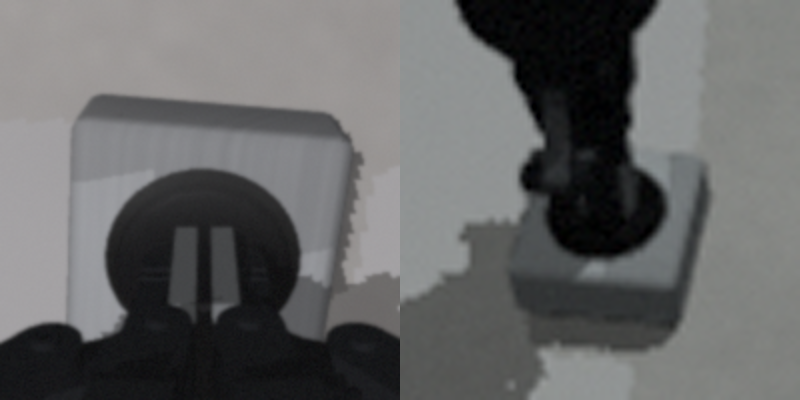

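The tips are centred on the button. I carry on to the hard stop.

Emit:
move_arm(plan=[[0,0,0.04,0,0,0],[0,0,0,0,0,0]])

```text
clock: 10.4
position: [0.4447, -0.082, 0.0392]
tool_rot: [-3.141, 0.0, 1.38]
force: [-0.3, 0.5, -0.4]
grip_width: 0.0003
```

Emit:
move_arm(plan=[[0,0,0.03,0,0,0],[0,0,0,0,0,0]])

```text
clock: 10.6
position: [0.4448, -0.082, 0.0389]
tool_rot: [3.141, 0.0, 1.38]
force: [-3.1, 1.0, 14.6]
grip_width: -0.0001
```

Emit:
move_arm(plan=[[0,0,-0.2,0,0,0],[0,0,-0.6,0,0,0],[0,0,-0.8,0,0,0],[0,0,-0.8,0,0,0]])

```text
clock: 11.0
position: [0.4446, -0.0819, 0.0992]
tool_rot: [-3.141, -0.0, 1.38]
force: [-0.8, -0.4, 0.5]
grip_width: -0.0
```

```bash
python3 - <<'E'
from h import *
import cv2
f=viewer.grab_frame('wrist')[:,:,::-1];s=viewer.grab_frame('scene')[:,:,::-1];s0=cv2.imread('pics/scene0.png')
g=lambda s:cv2.resize(s[185:235,175:225],(260,260),interpolation=2)
cv2.imwrite('pics/w5.png',np.hstack([cv2.resize(f[130:330,180:380],(260,260)),g(s),g(s0)]))
print(bot.observe()['position'])
rows(.523,-.251,.10,1.52,13)
E
```

```text
[ 0.44584282 -0.08219608  0.10050212]
[-0.46, 0.33, 0.0, 0, 0, np.float64(-0.0034)] 
[-0.47, 0.33, 0.0, 0, 0, np.float64(-0.0034)] 
[-0.47, 0.32, 0.0, 0, 0, np.float64(-0.0034)] 
[-0.48, 0.32, 0.0, 0, 0, np.float64(-0.0034)] 
[-0.48, 0.31, 0.0, 0, 0, np.float64(-0.0034)] 

[-0.48, 0.31, 0.0, 0, 0, np.float64(-0.0034)] 
[-0.49, 0.3, 0.0, 0, 0, np.float64(-0.0034)] 
[-0.49, 0.3, 0.0, 0, 0, np.float64(-0.0034)] 
[-0.49, 0.29, 0.0, 0, 0, np.float64(-0.0034)] 
[-0.49, 0.28, 0.01, 0, 0, np.float64(-0.0034)] 

[-0.5, 0.28, 0.0, 0, 0, np.float64(-0.0034)] 
[-0.5, 0.27, 0.01, 0, 0, np.float64(-0.0034)] 
[-0.5, 0.27, 0.0, 0, 0, np.float64(-0.0034)]
```

View pics/w5.png

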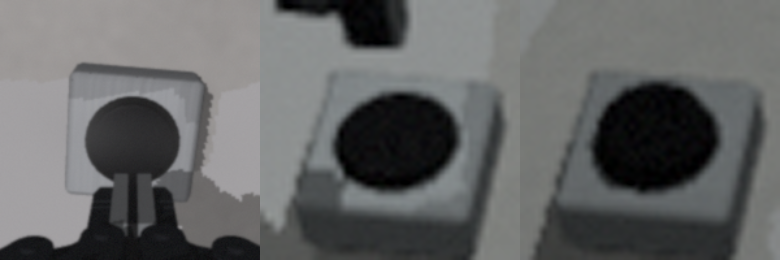

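The button stays down: the middle crop is clearly flatter than the start crop on the right. Now the bar key.

Emit:
move_arm(plan=[[-0.46,0.33,0,0,0,-0.0034],[-0.47,0.33,0,0,0,-0.0034],[-0.47,0.32,0,0,0,-0.0034],[-0.48,0.32,0,0,0,-0.0034],[-0.48,0.31,0,0,0,-0.0034]])

```text
clock: 11.6
position: [0.4745, -0.1475, 0.098]
tool_rot: [-3.141, -0.0, 1.434]
force: [-0.7, 0.1, -0.5]
grip_width: 0.0
```

Emit:
move_arm(plan=[[-0.48,0.31,0,0,0,-0.0034],[-0.49,0.3,0,0,0,-0.0034],[-0.49,0.3,0,0,0,-0.0034],[-0.49,0.29,0,0,0,-0.0034],[-0.49,0.28,0,0,0,-0.0034]])

```text
clock: 12.1
position: [0.5042, -0.2124, 0.0979]
tool_rot: [-3.141, -0.0, 1.487]
force: [-0.7, -0.2, -0.5]
grip_width: -0.0002
```

Emit:
move_arm(plan=[[-0.5,0.28,0,0,0,-0.0034],[-0.5,0.27,0,0,0,-0.0034],[-0.5,0.27,0,0,0,-0.0034],[0,0,0,0,0,0]])

```text
clock: 12.5
position: [0.5219, -0.2523, 0.0978]
tool_rot: [-3.141, 0.0, 1.517]
force: [-1.5, 0.7, 0.3]
grip_width: -0.0
```

```bash
python3 - <<'E'
from h import *
import cv2
o=bot.observe();print(o['position'],o['tool_rot'],o['clock'],o['force'])
c=viewer.camera_info('wrist');f=viewer.grab_frame('wrist')
cv2.imwrite('pics/w6.png',f[:,:,::-1])
K,R,t=c['K'],c['R'],c['t']
for p in([.523,-.251,.046],[.523,-.206,.046],[.51,-.251,.046],[.536,-.251,.046]):
    q=K@(R@np.array(p)+t);print(q/q[2])
E
```

```text
[ 0.52194514 -0.25225077  0.09777643] [-3.14128413e+00  2.38259757e-04  1.51739561e+00] 12.5 [-1.47414738  0.67290291  0.26223696]
[282.94571955 237.27738225   1.        ]
[279.01860479 166.92937527   1.        ]
[262.68249054 238.29496122   1.        ]
[303.24932113 236.25777585   1.        ]
```

View pics/w6.png

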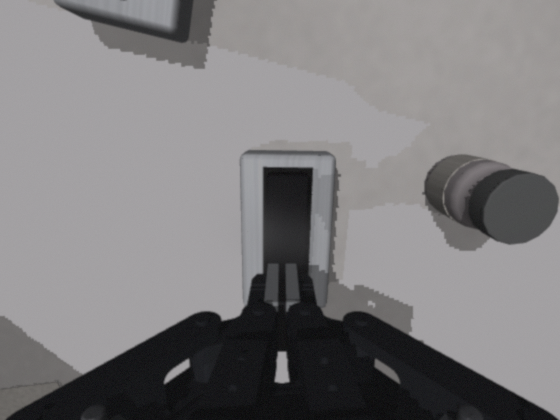

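The bar spans columns 263–311 (centre 287) against a predicted 283, so I shift 3 mm in +tool y while descending.

Emit:
move_arm(plan=[[0,0.13,0.5,0,0,0],[0,0,0.6,0,0,0],[0,0,0.5,0,0,0],[0,0,0.25,0,0,0],[0,0,0.08,0,0,0]])

```text
clock: 13.05
position: [0.5247, -0.2504, 0.0491]
tool_rot: [-3.14, -0.001, 1.519]
force: [-0.3, -0.1, -0.6]
grip_width: 0.0
```

Emit:
move_arm(plan=[[0,0,0.08,0,0,0],[0,0,0.06,0,0,0],[0,0,0.06,0,0,0],[0,0,0.06,0,0,0],[0,0,0,0,0,0]])

```text
clock: 13.55
position: [0.5254, -0.251, 0.0439]
tool_rot: [3.141, 0.0, 1.519]
force: [0.4, 0.1, 1.7]
grip_width: 0.0003
```

Emit:
move_arm(plan=[[0,0,0.04,0,0,0],[0,0,0.04,0,0,0],[0,0,0,0,0,0]])

```text
clock: 13.85
position: [0.5253, -0.251, 0.0418]
tool_rot: [3.141, 0.0, 1.519]
force: [0.7, -1.5, 3.1]
grip_width: 0.0004
```

Emit:
move_arm(plan=[[0,0,0.04,0,0,0],[0,0,0,0,0,0]])

```text
clock: 14.05
position: [0.5254, -0.251, 0.0408]
tool_rot: [3.141, 0.0, 1.519]
force: [1.9, -1.0, 4.0]
grip_width: -0.0001
```

Emit:
move_arm(plan=[[0,0,0.04,0,0,0],[0,0,0,0,0,0]])

```text
clock: 14.25
position: [0.5253, -0.251, 0.04]
tool_rot: [3.141, 0.0, 1.519]
force: [0.3, -1.1, 7.6]
grip_width: 0.0003
```

Emit:
move_arm(plan=[[0,0,0.03,0,0,0],[0,0,0,0,0,0]])

```text
clock: 14.45
position: [0.5255, -0.2509, 0.0398]
tool_rot: [3.141, 0.001, 1.519]
force: [-2.2, 0.5, 19.8]
grip_width: 0.0001
```

Emit:
move_arm(plan=[[0,0,-0.1,0,0,0],[0,0,-0.3,0,0,0],[0,0,-0.8,0,0,0],[0,0,-0.8,0,0,0],[0,0,-0.8,0,0,0]])

```text
clock: 14.95
position: [0.5247, -0.2506, 0.1098]
tool_rot: [-3.141, -0.001, 1.519]
force: [0.2, -0.1, -0.3]
grip_width: 0.0001
```

Emit:
move_arm(plan=[[-1,0,-1,0,0,0],[-1,0,-1,0,0,0],[-1,0,-1,0,0,0],[-1,0,0,0,0,0],[-1,0,0,0,0,0]])

```text
clock: 15.45
position: [0.5184, -0.3768, 0.185]
tool_rot: [3.141, 0.0, 1.519]
force: [0.0, 0.4, -0.3]
grip_width: -0.0001
```

```bash
python3 - <<'E'
from h import *
import cv2
o=bot.observe();print(o['position'],o['clock'],o['force'])
for n in('top','scene'):cv2.imwrite(f'pics/{n}9.png',viewer.grab_frame(n)[:,:,::-1])
s=cv2.imread('pics/scene9.png');s0=cv2.imread('pics/scene0.png')
g=lambda s:cv2.resize(s[170:340,80:400],(640,340),interpolation=2)[:290]
cv2.imwrite('pics/fin.png',np.vstack([g(s),g(s0)]))
E
```

```text
[ 0.51839449 -0.37676515  0.18495875] 15.45 [ 0.01614709  0.41568719 -0.30376985]
```

View pics/fin.png

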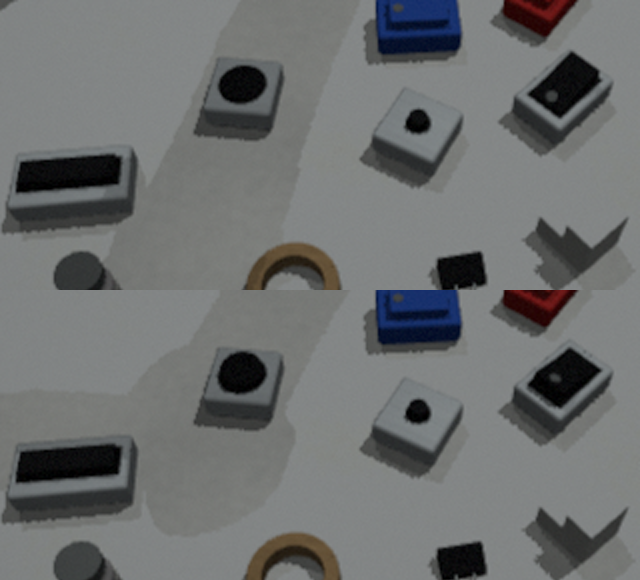

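View pics/top9.png

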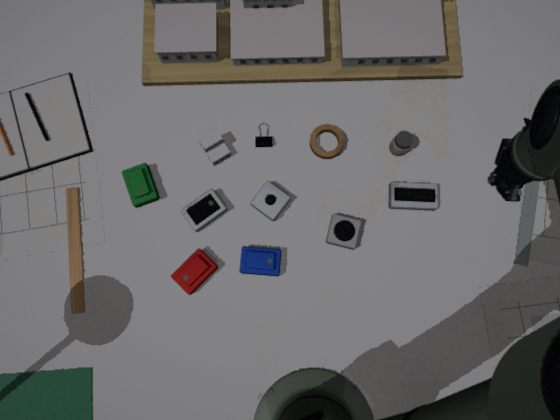

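```bash
python3 -c "
from workcell import workorder
print(workorder.job_done())"
```

```text
the job is handed in; nothing more can be done
None
```

I pressed the three switches in the order asked, with closed fingertips straight down, and handed the job in after about 15.6 s of the 43 s allowed.

- **Rocker:** I pressed the dot on its raised half down to a hard stop at z = 41.6 mm (21 N). In the pictures afterwards it is tipped over. I did not measure the angle precisely; the edge positions I read were 1–2 px off the model and fit 0.2 rad or more. That it went fully over rests mainly on the hard stop.
- **Large round button:** I pressed it to a hard stop at z = 38.9 mm (14.6 N), which matches the stated 39 mm. It stayed down in the final view. I had expected about 3 N on the way down but read nearly nothing before the stop.
- **Bar key:** I pressed it to a hard stop at z = 39.8 mm (20 N), which matches the stated 40 mm, then released it. In the final view it is back up.

Comparing the before and after pictures by eye, the blocks, the small button, tape roll, clip, house and jar look unmoved. The arm ended clear of everything, and its force reading was within sensor noise.

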